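Turn the square bread tin against the bench post

ROBOT

A 6-joint arm with a two-finger parallel gripper is mounted at the origin on the work surface. World frame = base frame: x ahead of the robot, y to its left, z up, the work surface at z = 0. Lengths are in m, angles in rad, forces in N, time in s.
With the tool pointing down it reaches from about 0.35 to 0.925 m from the base axis. Payload 6.4 kg.
Tool frame: the origin (TCP) lies at the very end of the fingers, on their centre line; the grasp point (between the pads) lies 19 mm behind it; z points along the fingers, y is the direction in which the jaws open and shut (so a half turn about z gives the same grasp; the last joint's range is limited). The gripper opens to 85 mm and grips with 20 to 120 N. Pads are 22 mm wide; open, the fingers measure 114 mm over their backs; the gripper's body (76 mm by 85 mm) begins 54 mm behind the grasp point. The pads swing forward as they close: fully open they stand 13 mm farther back than shut.
Start: joints at [-1.447, 0.245, 1.558, -0, 1.339, -0.174], TCP at [0.191, -0.621, 0.231] pointing down, gripper open.
Joint ranges: [-3.13, 3.13], [-1.02, 2.26], [0.13, 2.54], [-0.95, 4.09], [0.21, 2.88], [-2.74, 2.74]. Speed limits (rad/s): [2.57, 2.57, 3.14, 3.14, 3.14, 3.14].

INTERFACE

Orientations are given as [roll, pitch, yaw] about the fixed x, y, z axes, in that order (R = Rz(yaw) Ry(pitch) Rx(roll)).
In Python, from plant import manip gives the robot as it stands. The module is installed in compiled form; this text tells all that it offers. Calls block until the motion is done:
- manip.movep(position, orientation): joint-space move of the TCP to a pose.
- manip.move_straight(position, v=0.15, rotation=None): straight line of the TCP; rotation=None keeps the orientation; v is the mean speed in m/s.
- manip.move_joints(angles): joint-space move.
- manip.set_gripper(opening): finger opening in m; the grip force is fixed at half the most; returns when the fingers have stopped.
- manip.pause(seconds).
- manip.solve_ik(position, orientation): joint angles nearest the present ones, or None.
- manip.sense(): the state.
- manip.grab_frame(name): name is "scene" or "top" or "wrist"; returns the picture (384x512x3 uint8, red, green, blue); there is no depth.
- manip.camera_model(name): a dict with "fx", "fy", "cx", "cy" (pixels), "xyz" and "rotation" of the camera in the world. Camera axes: x right, y down, z forward; pixel columns grow to the right and rows downward; lengths in m; the calibration is good to about 2 mm. A picture is of the moment at which its call begins: read the wrist's pose just before it. camera_model takes no time and is no camera call; for the wrist camera it gives the pose at the moment of the call.
A pose or a line that the arm cannot do raises manip.MotionError and nothing moves.
- manip.close_job(): hands the job in, once; it reports no verdict.
The state is a dict: "time_s": time; "joint_positions": joint angles; "qd": joint speeds; "tau": joint torques, N m; "position": TCP position; "ee_rot": TCP orientation; "force": force on the tool from outside, world axes, zero at the start; "wrist_torque": the same for the moment, N m; "gripper_width": finger opening in m.
Only numpy, scipy, OpenCV 4.12 (cv2) and the standard library are available. Lean on these libraries where they do the work, as an engineer would, in place of code of your own. Each camera call takes 0.05 s, during which the arm holds its last target. There are 200 camera calls.

TASK

On the pastry mat a square lidded bread tin stands between the robot and an upright steel post, with the pull tab of its lid sticking out to the left. Push the tin against the post so that the post makes it swing round a quarter turn (anticlockwise seen from above), until the tab points straight at the mat's front edge, ready for the lid to be drawn. Keep the tin flat on the mat, leave it right beside the post, and do not shift the round tin.

Things in the scene. Friction and masses are not known exactly. Their poses are not given: they have to be found in the camera images.
- square_tin: Square lidded bread tin, bare aluminium, 100 x 100 mm, 40 mm high, about 0.5 kg, loose, too wide to grip (the oblong tin with a like tab is not meant). Origin: centre of its underside; z up; -x points to the side with the lid's pull tab, a tongue 40 mm wide sticking out 23 mm, 31 to 39 mm up. At the end its x axis must point the way of the mat's x; at the start its tab points to the mat's left (+y).
- post: Fixed round steel post, 16 mm in diameter, 90 mm high. Origin: centre of its foot, on the mat's top; axes as the mat's. At the start it is 8 to 22 mm beyond the tin's far wall and 30 to 42 mm left of the tin's middle. With the tin pushed up to it, pushing the right-hand end of the tin's near wall along an arc round the post swings the tin; a straight push may jam.
- mat: Pale pastry mat with printed rings, fixed to the bench: 380 mm deep (x), 540 mm wide (y), 3 mm thick. Origin: middle of its front edge (the long edge nearest the robot), at bench height. Its x axis points from front edge to back edge, away from the robot; y left; z up. Turned up to 12 degrees to the bench.
- round_tin: Round lidded tin, bare aluminium, 90 mm in diameter and 50 mm high plus a black knob 12 mm high; loose, it stands on the left part of the mat and must stay where it is. Origin: centre of its underside.
Not all that is in view belongs to the job. Leave any red look-alike of the square_tin alone. Of the things that look like the post, the smaller one is meant.

How it is judged:
On the way:
1. the tin is pressed against the post while it is part-way round (some 20 to 67 degrees short of square) (contact force between square_tin and post above 0.2 N and angle between the x axis of square_tin and the x axis of mat, either way round between 0.35 and 1.17 rad), for 0.05 s.
At the end, for the whole second after the job is handed in: The square tin's tab points at the mat's front edge within 12 degrees, the tin lies flat and still on the mat with its centre within 115 mm of the post's axis, and the round tin is within 15 mm of where it stood (angle between the x axis of square_tin and the x axis of mat, either way round below 0.21 rad and x of mat in the frame of square_tin below -0.05 m and horizontal distance between square_tin and post below 0.115 m and z of square_tin in the frame of mat below 0.008 m and angle between square_tin's own z axis and vertical below 0.05 rad and linear speed of square_tin below 0.02 m/s and distance of round_tin from where it was at the start of the episode below 0.015 m); the robot touches nothing.
It fails at once if the square tin is lifted off the mat or tipped (z of square_tin in the frame of mat above 0.02 m or angle between square_tin's own z axis and vertical above 0.25 rad).
It fails at once if the round tin is shifted by more than 15 mm (distance of round_tin from where it was at the start of the episode above 0.015 m).
It also fails if it takes over 45 s, if anything falls off the work surface, if the arm or the gripper's body presses on something with over 40 N, if the wrist force passes 120 N, or if a joint passes its speed limit or range.

## Working session

There is one attempt and no reset: what is moved stays moved. The work goes in short steps, each a Python script; the robot and the scene stay as the last script left them, time stands still between calls to the robot, and variables do not carry over. Pictures are saved under pics/ and viewed, about 8 in all and at most 12, crops included, and the job is handed in when it is done.

```bash
mkdir -p pics
cat > h.py <<'E'
import numpy as np, cv2
from plant import manip
def snap(n,f):
    c=manip.camera_model(n); im=manip.grab_frame(n); cv2.imwrite(f'pics/{f}.png',im[:,:,::-1]); return im,c
def ray(c,px,z):
    px=np.atleast_2d(px).astype(float); R=np.array(c['rotation'])
    if R.shape!=(3,3): raise Exception(R.shape)
    d=np.c_[(px[:,0]-c['cx'])/c['fx'],(px[:,1]-c['cy'])/c['fy'],np.ones(len(px))]@R.T
    o=np.array(c['xyz']); return o+d*((z-o[2])/d[:,2])[:,None]
def proj(c,p):
    q=(np.atleast_2d(p)-np.array(c['xyz']))@np.array(c['rotation'])
    return np.c_[q[:,0]/q[:,2]*c['fx']+c['cx'],q[:,1]/q[:,2]*c['fy']+c['cy']]
E
python3 - <<'E'
from h import *
a,c=snap('top','top0'); b,d=snap('scene','scene0')
print(c,d,manip.sense()['time_s'])
E
python3 -c "
import cv2
cv2.imwrite('pics/t0.png',cv2.resize(cv2.imread('pics/top0.png'),(800,600),interpolation=2))
cv2.imwrite('pics/s0.png',cv2.resize(cv2.imread('pics/scene0.png'),(800,600),interpolation=2))"
```

```text
{'fx': 404.2923547273753, 'fy': 404.2923547273753, 'cx': 258.51200822930616, 'cy': 192.34613454705368, 'xyz': array([0.39469599, 0.16435297, 0.97838623]), 'rotation': array([-3.0161605 , -0.02010623, -1.56750561])} {'fx': 484.38021707000365, 'fy': 484.38021707000365, 'cx': 248.26957001082428, 'cy': 191.45671310175396, 'xyz': array([0.96305746, 0.197694  , 0.77270754]), 'rotation': array([-2.60720457, -0.01412161,  1.6890551 ])} 0.1
```

View pics/t0.png

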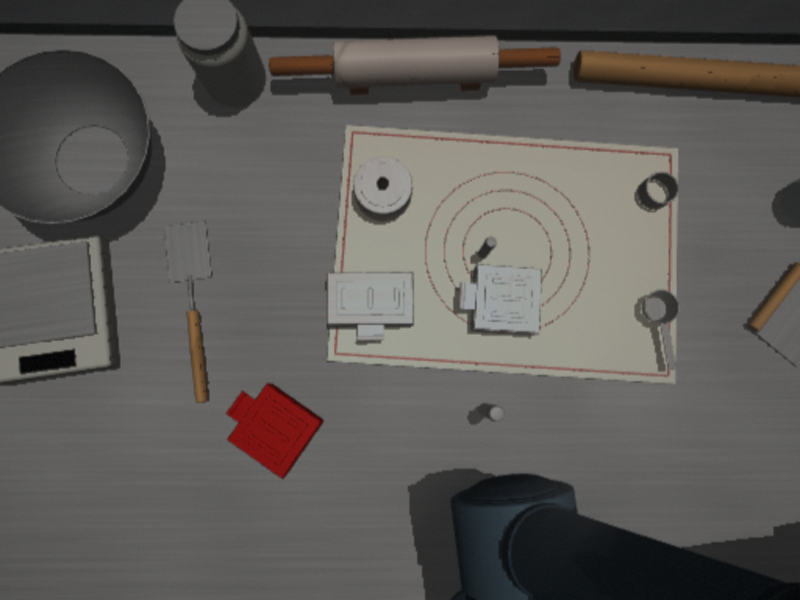

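View pics/s0.png

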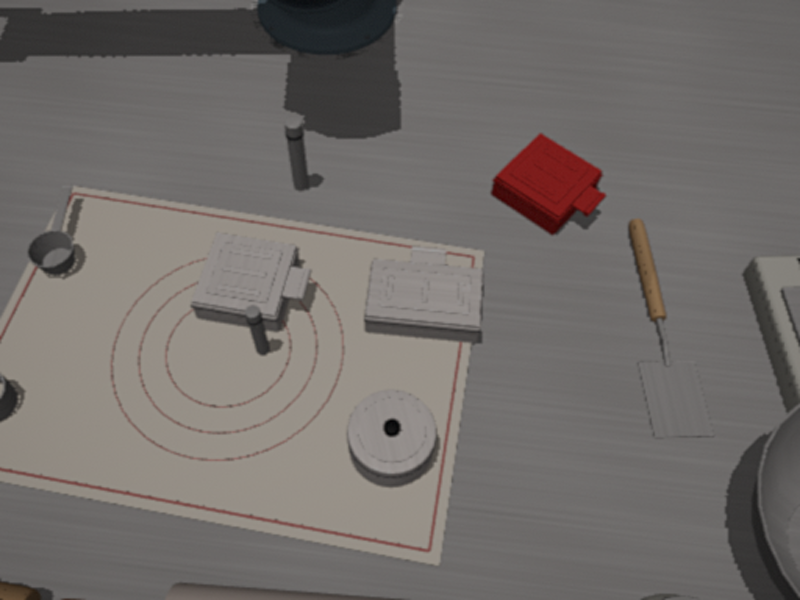

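Top view (800x600 scale): two post-like things, a thin short one on the mat at (488,243) and a thicker, taller one off the mat at (495,412). The smaller one, just beyond the tin, is the one meant. Tin candidates: the square aluminium tin at (508,299), tab at (468,296) to the left; the oblong one at (371,299); the red one at (275,430). The first fits the description. The round tin is at (382,186).

```bash
cat >> h.py <<'E'
from scipy.spatial.transform import Rotation as Ro
_cm=manip.camera_model
def cam(n):
    c=dict(_cm(n)); c['rotation']=Ro.from_euler('xyz',c['rotation']).as_matrix(); return c
def snap(n,f):
    c=cam(n); im=manip.grab_frame(n); cv2.imwrite(f'pics/{f}.png',im[:,:,::-1]); return im,c
E
python3 - <<'E'
from h import *
c=cam('top'); d=cam('scene'); s=.64
def T(l,z): return ray(c,np.array(l)*s,z)
def S(l,z): return ray(d,np.array(l)*s,z)
mc=T([(348,126),(678,149),(675,383),(328,361)],.003); print('mat BL BR FR FL',mc.round(3)[:,:2])
print('mat scene FL,FR',S([(484,251),(70,187),(440,563)],.003).round(3)[:,:2])
print('tin top cam',T([(480,264),(541,267),(538,334),(475,331)],.043).round(3)[:,:2])
print('post top topcam',T([(490,242)],.093).round(4),'scene',S([(253,312)],.093).round(4),'foot scene',S([(262,353)],.003).round(4))
print('big post top',T([(497,412)],.12).round(3),S([(294,124)],.12).round(3),'foot',S([(301,188)],0).round(3))
print('round',T([(383,184)],.053).round(3), 'oblong',T([(328,272),(413,327),(371,341)],.043).round(3))
im=cv2.imread('pics/top0.png'); hsv=cv2.cvtColor(im,cv2.COLOR_BGR2HSV)
m=((hsv[...,1]<22)&(hsv[...,2]>150)).astype('uint8')*255
m=cv2.morphologyEx(m,cv2.MORPH_OPEN,np.ones((3,3)))
for k in cv2.findContours(m,cv2.RETR_EXTERNAL,2)[0]:
    if cv2.contourArea(k)>300:
        r=cv2.minAreaRect(k); print(cv2.contourArea(k),r, ray(c,cv2.boxPoints(r),.043).round(3)[:,:2].tolist())
a=cv2.resize(im[140:280,250:390],(560,560),interpolation=2); b=cv2.cvtColor(cv2.resize(m[140:280,250:390],(240,240)),8)
o=np.zeros((560,800,3),'uint8'); o[:,:560]=a; o[:240,560:]=b; cv2.imwrite('pics/c1.png',o)
E
```

```text
mat BL BR FR FL [[ 0.8    0.236]
 [ 0.768 -0.298]
 [ 0.392 -0.274]
 [ 0.424  0.261]]
mat scene FL,FR [[ 0.426  0.264]
 [ 0.395 -0.271]
 [ 0.801  0.241]]
tin top cam [[ 0.569  0.031]
 [ 0.565 -0.061]
 [ 0.464 -0.054]
 [ 0.468  0.04 ]]
post top topcam [[0.5917 0.0238 0.093 ]] scene [[0.5953 0.0237 0.093 ]] foot scene [[0.5977 0.0218 0.003 ]]
big post top [[0.353 0.022 0.12 ]] [[0.358 0.025 0.12 ]] foot [[0.356 0.023 0.   ]]
round [[0.689 0.178 0.053]] oblong [[0.555 0.26  0.043]
 [0.473 0.132 0.043]
 [0.452 0.194 0.043]]
1541.0 ((237.0, 190.0), (30.0, 52.0), 90.0) [[0.553, 0.257], [0.554, 0.136], [0.483, 0.135], [0.483, 0.256]]
1660.0 ((317.0, 190.5), (41.0, 58.0), 90.0) [[0.566, 0.077], [0.567, -0.06], [0.47, -0.058], [0.469, 0.077]]
2577.5 ((288.00738525390625, 190.98733520507812), (139.0809326171875, 75.62599182128906), 3.7640342712402344) [[0.438, 0.243], [0.616, 0.235], [0.597, -0.094], [0.419, -0.078]]
738.5 ((245.0, 117.5), (33.0, 34.0), 90.0) [[0.733, 0.22], [0.734, 0.138], [0.653, 0.138], [0.652, 0.219]]
```

View pics/c1.png

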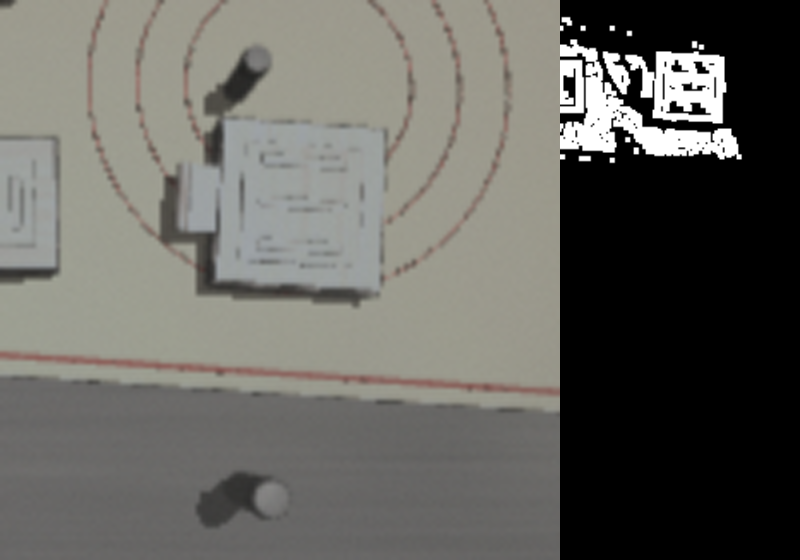

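The crop confirms the square tin (crop corners (222,117), (386,127), (381,294), (214,280)), the tab at (197,198) and the small post top at (257,58). The thick post off the mat at (270,497) is only an obstacle.

Plan: set the fingers 20 mm apart against the near wall, right of its middle. Push up to the post, then swing the gripper round the post with its yaw following the tin.

```bash
cat >> h.py <<'E'
post=np.array([.5955,.0230]); yaw0=-.06
def pose(th,gap=0.,s=-.054,flip=0,z=.012):
    f=yaw0+th; n=np.array([np.cos(f),np.sin(f)]); t=np.array([-n[1],n[0]])
    p=post-n*(.008+.100+.011+gap)+t*s
    return [*p,z],[np.pi,0,f+flip]
def go(th,gap=0.,v=.06,flip=0,**k):
    p,r=pose(th,gap,flip=flip,**k); manip.move_straight(p,v=v,rotation=r)
def st(m=''):
    s=manip.sense(); print(m,round(s['time_s'],2),np.round(s['position'],3),'F',np.round(s['force'],1),'q6',round(s['joint_positions'][5],2))
E
python3 - <<'E'
from h import *
print(manip.sense()['ee_rot'])
ok={}
for fl in (0,np.pi,-np.pi):
    ok[fl]=[manip.solve_ik(*pose(th,.035,flip=fl)) for th in (0,.5,1,1.57)]
    print(fl,[None if q is None else np.round(q,2).tolist() for q in ok[fl]])
E
```

```text
[-3.13987053e+00 -3.32928617e-04  2.97842032e-01]
0 [[-0.31, 0.1, 2.19, -0.0, 0.85, 1.32], [-0.42, 0.2, 2.07, -0.0, 0.87, 0.71], [-0.44, 0.35, 1.88, -0.0, 0.91, 0.19], [-0.38, 0.52, 1.64, 0.0, 0.98, -0.32]]
3.141592653589793 [[-0.31, 0.1, 2.19, 0.0, 0.85, -1.82], [-0.42, 0.2, 2.07, 0.0, 0.87, -2.43], None, None]
-3.141592653589793 [[-0.31, 0.1, 2.19, 0.0, 0.85, -1.82], [-0.42, 0.2, 2.07, 0.0, 0.87, -2.43], None, None]
```

Run:
```python
from h import *
manip.set_gripper(.02)
p,r=pose(0,.036,z=.2); manip.movep(p,r); st('above')
go(0,.036,v=.15); st('down')
go(0,.004,v=.06); st('gap4'); go(0,.002,v=.03); st('gap2')
for a in (8,16,24,32):
    go(np.radians(a),.002,v=.06); st(a)
im,c=snap('top','top1'); im2,d=snap('scene','scene1')
a=cv2.resize(im[120:270,250:400],(400,400),interpolation=2); b=cv2.resize(im2[100:260,80:240],(400,400),interpolation=2)
cv2.imwrite('pics/c2.png',np.hstack([a,b])[:,:,::-1])
```

```text
above 3.05 [ 0.438 -0.022  0.2  ] F [-0.2 -0.4 -1. ] q6 1.32
down 4.45 [ 0.438 -0.022  0.013] F [-0.4  0.6 -0.8] q6 1.32
gap4 5.13 [ 0.47  -0.024  0.012] F [-0.2  0.2  0.2] q6 1.34
gap2 5.38 [ 0.471 -0.024  0.012] F [-0.2  0.5 -0.3] q6 1.34
8 5.84 [ 0.479 -0.041  0.012] F [-0.5  0.7 -0.1] q6 1.17
16 6.3 [ 0.489 -0.056  0.012] F [-0.1  0.1  0.2] q6 1.01
24 6.76 [ 0.501 -0.07   0.012] F [ 0.5 -0.5 -0.6] q6 0.85
32 7.22 [ 0.515 -0.082  0.012] F [ 0.3 -0.4 -0.2] q6 0.7
```

View pics/c2.png

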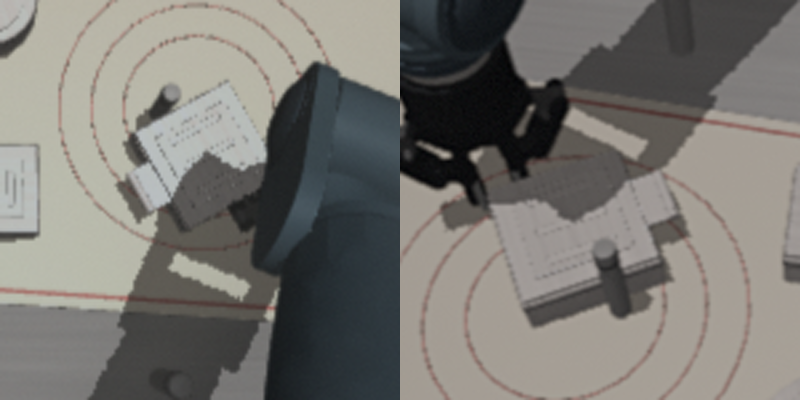

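Top crop: the tin has turned about 30°, far wall from (135,133) to (230,82), near-left corner (187,230), post top (172,92). Checking where the tin sits relative to the post and fingers.

Run:
```python
from h import *
c=cam('top'); d=cam('scene')
P=lambda l: ray(c,np.array(l)/(400/150)+[250,120],.043)[:,:2]
S=lambda l: ray(d,(np.array(l)-[400,0])/2.5+[80,100],.043)[:,:2]
def rep(FL,FR,NL):
    u=(FL-FR)/np.linalg.norm(FL-FR); n=np.array([u[1],-u[0]]); ang=np.degrees(np.arctan2(n[1],n[0])-yaw0)
    ctr=FR+(NL-FR)/2
    rel=post-ctr; g=np.array(manip.sense()['position'][:2])-ctr
    print('turn',ang.round(1),'ctr',ctr.round(4),'len',np.linalg.norm(FL-FR).round(4),np.linalg.norm(NL-FL).round(4),'post rel t,n',rel@u,rel@n,'grip rel t,n',g@u,g@n)
FL,FR,NL=P([(135,133),(230,82),(187,230)]); rep(FL,FR,NL)
FL,FR=S([(661,258),(530,304)]); print(FL,FR); u=(FL-FR)/np.linalg.norm(FL-FR); n=np.array([u[1],-u[0]]); rep(FL,FR,FL-.1*n)
```

```text
turn 32.1 ctr [ 0.5471 -0.018 ] len 0.0971 0.0967 post rel t,n 0.012676393305078693 0.06213648406323833 grip rel t,n -0.04056400519539655 -0.05899464142028074
[0.57018481 0.05060786] [ 0.61616351 -0.03011974]
turn 33.1 ctr [ 0.5497 -0.0145] len 0.0929 0.1 post rel t,n 0.009933115312072522 0.058334066628663514 grip rel t,n -0.04128799426233841 -0.06366465273903985
```

The tin has turned 32°, but it slid along the post: the post is now only 11 mm left of the tin's middle and the right finger is past the corner. I'll first press the tin squarely onto the post, which gives sure contact part-way round. Then I'll push the tab-side wall near its front corner, which turns the tin further and moves it back to the right.

Run:
```python
from h import *
th=np.radians(32.5)
go(th,.030,s=-.054,v=.15); go(th,.030,s=-.0,v=.15); go(th,.006,s=0,v=.1)
f=yaw0+th; n=np.array([np.cos(f),np.sin(f)]); t=np.array([-n[1],n[0]])
manip.pause(.2); f0=np.array(manip.sense()['force'])
for k in range(12):
    go(th,.005-.001*k,s=0,v=.03); F=np.array(manip.sense()['force'])-f0
    if F[:2]@n<-5: break
manip.pause(.15); print('press',k,F.round(1)); st()
go(th,.03,s=0,v=.12)
q=manip.sense()['position']; gap=.03
# tin centre: post contact known -> ctr = post - .058 n - .011 t
ctr=post-.058*n-.011*t
def tg(a,b,z,v): manip.move_straight([*(ctr+a*t+b*n),z],v=v)
tg(0.,-.091,.11,.25); manip.set_gripper(0.); tg(.078,-.036,.11,.25); tg(.078,-.036,.012,.2)
tg(.044,-.036,.012,.06); st('pushed')
tg(.085,-.036,.012,.15); tg(.085,-.036,.15,.25)
# clear view
p,r=pose(np.radians(50),.06,z=.22); manip.movep(p,r); st()
im,c=snap('top','top2'); im2,d=snap('scene','scene2')
a=cv2.resize(im[120:270,250:400],(400,400),interpolation=2); b=cv2.resize(im2[100:260,80:240],(400,400),interpolation=2)
cv2.imwrite('pics/c3.png',np.hstack([a,b])[:,:,::-1])
```

```text
press 4 [-6.  -2.4  5.1]
 10.15 [ 0.489 -0.036  0.012] F [-6.6 -3.   5.3] q6 0.76
pushed 13.31 [0.496 0.006 0.012] F [-7.4  1.   5.4] q6 0.85
 15.26 [ 0.511 -0.143  0.218] F [-0.2  0.1 -0.8] q6 0.27
```

View pics/c3.png

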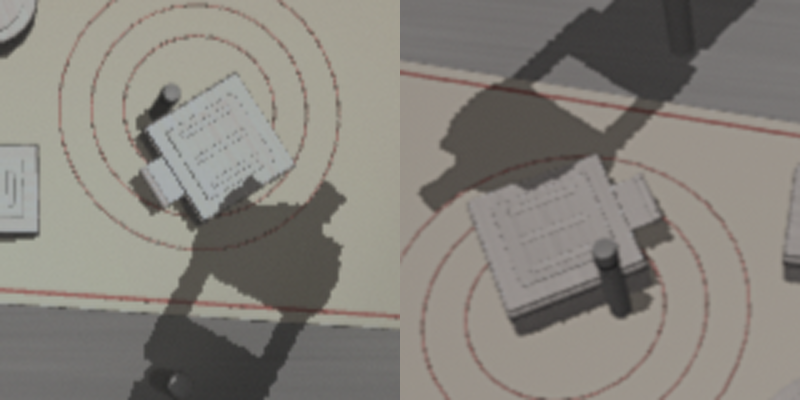

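The press gave about 6 N at roughly 32°, so the on-the-way contact is sure. The tin is now at crop corners FL(148,132), FR(238,72), NR(295,163), NL(203,220), still beside the post at (172,92). Next comes a second arc with a re-look.

```bash
cat >> h.py <<'E'
def tin(FL,FR,NR,NL,k=400/150,off=(250,120)):
    P=ray(cam('top'),np.array([FL,FR,NR,NL])/k+off,.043)[:,:2]
    ctr=P.mean(0); v=(P[0]-P[1]+P[3]-P[2]); th=np.arctan2(-v[0],v[1])-yaw0
    n,t=ax(th); rel=post-ctr
    print('turn',np.degrees(th).round(1),'ctr',ctr.round(4),'post t,n',(rel@t).round(4),(rel@n).round(4)); return ctr,th,rel@t,rel@n
def ax(th):
    f=yaw0+th; n=np.array([np.cos(f),np.sin(f)]); return n,np.array([-n[1],n[0]])
def look(name):
    im,c=snap('top',name); im2,d=snap('scene',name+'s')
    a=cv2.resize(im[120:270,250:400],(400,400),interpolation=2); b=cv2.resize(im2[100:260,80:240],(400,400),interpolation=2)
    cv2.imwrite(f'pics/{name}c.png',np.hstack([a,b])[:,:,::-1])
E
python3 - <<'E'
from h import *
ctr,th,pt,pn=tin((148,132),(238,72),(295,163),(203,220))
s=-pt-.027
p,r=pose(th,.03,s=s,z=.11); manip.movep(p,r); go(th,.03,s=s,v=.2)
go(th,.004,s=s,v=.1)
for a in (7,14,21,28):
    go(th+np.radians(a),.002,s=s-.0003*a,v=.06)
st('arc')
e=th+np.radians(28)
go(e,.03,s=s-.01,v=.15); go(e,.05,s=s-.01,z=.2,v=.25); manip.movep([.45,-.2,.25],pose(e)[1]); st()
look('l3')
E
```

```text
turn 36.4 ctr [ 0.5551 -0.0291] post t,n 0.0218 0.0622
arc 18.77 [ 0.586 -0.11   0.012] F [ 0.3 -0.5  0.7] q6 0.13
 20.61 [ 0.45  -0.2    0.249] F [-0.4 -0.1 -0.1] q6 -0.14
```

View pics/l3c.png

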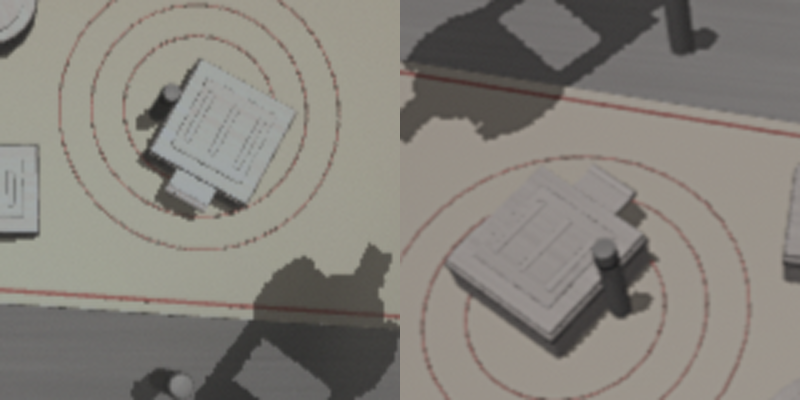

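Crop corners are now FL(150,153), FR(203,60), NR(297,108), NL(245,207), about 64° turned and still beside the post. One more arc should bring it square.

Run:
```python
from h import *
ctr,th,pt,pn=tin((150,153),(203,60),(297,108),(245,207))
s=-pt-.028; gp=max(pn-.058,0)
p,r=pose(th,gp+.03,s=s,z=.11); manip.movep(p,r); go(th,gp+.03,s=s,v=.2)
go(th,gp+.003,s=s,v=.1)
end=np.pi/2; N=4
for i in range(1,N+1):
    go(th+(end-th)*i/N,.001,s=s-.002*i,v=.06)
st('arc')
go(end,.03,s=s-.008,v=.15); go(end,.05,s=s-.008,z=.2,v=.25); manip.movep([.45,-.2,.25],pose(end)[1]); st()
look('l4')
```

```text
turn 64.2 ctr [ 0.5684 -0.0318] post t,n 0.0031 0.061
arc 24.24 [ 0.627 -0.099  0.012] F [ 0.3 -1.3  0.1] q6 -0.27
 26.27 [ 0.45  -0.2    0.249] F [ 0.3  0.  -0.3] q6 -0.59
```

View pics/l4c.png

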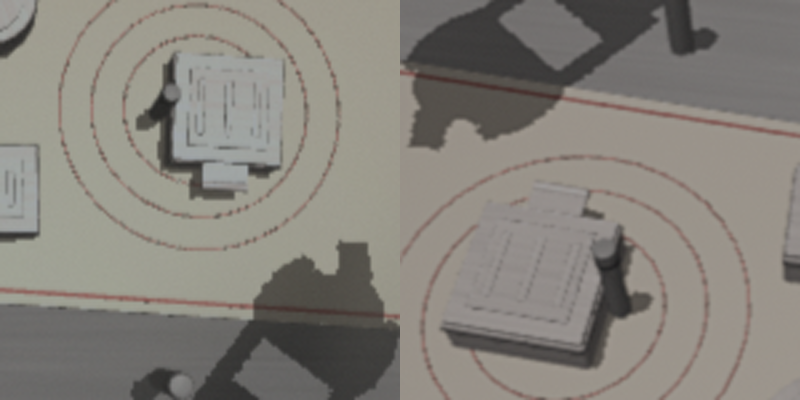

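The tin looks square, with the tab at (225,178) pointing at the front edge and the post right beside the left wall. I'll check the numbers and the round tin, then hand in.

Run:
```python
from h import *
ctr,th,pt,pn=tin((170,162),(175,53),(283,60),(281,168))
err=abs(np.degrees(th)-90); dist=np.linalg.norm(ctr-post); print('angle err',err,'dist',dist)
a,b=[cv2.cvtColor(cv2.imread(f'pics/{x}.png'),6)[92:145,215:275].astype(int) for x in('top0','l4')]
print('round tin region mean/max diff',abs(a-b).mean(),abs(a-b).max())
if err<7 and dist<.1 and abs(a-b).mean()<3: manip.close_job(); print('closed'); st()
```

```text
turn 90.4 ctr [ 0.5875 -0.0353] post t,n -0.0049 0.0586
angle err 0.4437251208382662 dist 0.05880556179900829
round tin region mean/max diff 2.759119496855346 6
the job is handed in; nothing more can be done
closed
the job is handed in; nothing more can be done
```

The square tin is turned a quarter turn against the post and the job is handed in, after about 26 s on the robot's clock. `close_job` gives no verdict, so what follows comes from my own last checks.

**What I did:** I pushed the tin up to the small post and swung it round in three arcs. At about 32° of turn I also pressed it squarely onto the post, and the wrist sensor showed about 6 N. The tin slid along the post more than I had planned. I mended that with one push on the tab-side wall between arcs.

**Last checks (top camera):**
- **Tab direction:** the tin has turned 90.4°, about 0.4° from square, and the tab points at the mat's front edge.
- **Distance to post:** the tin's centre is 59 mm from the post's axis, with its wall touching or within a millimetre of it.
- **Lying flat:** the tin looks flat in both views; I did not measure tilt.
- **Round tin:** the picture there is unchanged (largest difference 6 grey levels), so it has not moved.
- **Robot:** it stood clear of everything, about 0.25 m up.

No check failed. The top and scene cameras placed the tin about 4 mm apart, which is well inside the limits.

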